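Post a washing tablet through the spring flap

TASK

Put the loose washing tablet away in its storage box without picking it up: with one finger push the yellow fin over so that the self-closing blue flap swings well down and stays open, and meanwhile with the other finger push the tablet along its lane until it drops through the slot into the box. Never slide the tablet onto the shut flap, keep the flap open until the tablet has dropped, then let go so that the flap closes by itself and take the hand away. Leave the jar, spray bottle, peg dish and scoop where they stand.

Things in the scene. Friction and masses are not known exactly. Their poses are not given: they have to be found in the camera images.
- tablet_box: Fixed white box, 225 x 155 x 140 mm high, grey flat top (deck, z = 140 mm), clear far wall. Origin on the table below the hinge axis and level with the slot's near edge. Box x = direction to push the tablet, z up. It spans x -135 to 90, y -130 to 25 mm. The slot in the deck spans x 0 to 70, y -112 to -6 mm, covered by the blue flap. Hinge axis: along box x at y 0, z 140 mm.
- lane_end (a point): On the deck, middle of the lane's end at the slot's near edge: box x 0, y -75, z 140 mm; axes as the box. The tablet's lane runs along box x from -135 mm to here between two white rails 3 mm wide, 6 mm high, inner faces 29 mm either side of this point. The tablet drops off here.
- fin_mid (a point): On the top edge of the yellow fin (turns with it). Fin: plate 200 long, 4 thick, top 45 mm above the deck; shut it is upright beside the lane at box x -130 to 70, y -2 to 2 mm, this point at x -30, y 0. Pushed over towards box -y (the lane) it swings the blue flap down into the box. A finger may slide along it while holding it. Leaning fully its edge is at y -42 mm, 16 mm above the deck.
- flap (a joint): Angle (rad) of the rigid piece of blue flap and yellow fin: 0 shut, stop at 1.2. A spring shuts it (4 to 8 N at a fingertip; shut, it carries the tablet). An upright finger on the fin's +y side meets it with the tip: tip h above the deck, inner face h x tan(angle) past the hinge axis towards -y (14 and 26 mm give about 1 rad). At 1 rad the tablet falls freely through; at 0.6 it may stick.
- tablet_mid (a point): Centre of the loose pressed washing tablet, a rigid block 40 x 40 x 24 mm, white below and green on top, about 55 g, lying flat in the lane on the deck. The point is 12 mm above its underside; x, y axes along its sides, z up.
- jar: Bystander: white plastic container with a screw-top lid, 72 mm diameter, 120 mm high, standing on the board beside the box. Origin at the centre of its underside.
- spray: Bystander: closed blue spray bottle, 64 mm diameter, 200 mm high with a white trigger head, standing on the board beside the box. Origin at the centre of its underside.
- dish: Bystander: white ceramic dish with pegs in it, 110 mm diameter, 35 mm high, beyond the box. Origin at the centre of its underside.
- scoop: Bystander: aluminium scoop, 155 x 55 x 30 mm, lying on the board. Origin on its underside where the handle meets the pan; x runs from the handle to the pan.
Things that resemble listed ones, but are neither listed nor needed, are in the scene too. What is meant by the part that bears tablet_mid is not brown, and is the larger of those in its own colour.

How it is judged (in metres and radians):
On the way, in this order (a step that is already met when the one before it is completed fails the run):
1. the flap is held open (more than 0.6 rad) while the tablet still lies on the deck before the slot (value of joint flap above 0.6 rad and x of tablet_mid in the frame of tablet_box below -0.005 m and height (world z) of tablet_mid above 0.145 m), for 0.2 s.
2. the tablet has dropped below the deck inside the box with the flap still open (more than 0.4 rad) (value of joint flap above 0.4 rad and height (world z) of tablet_mid below 0.11 m and x of tablet_mid in the frame of tablet_box between -0.13 and 0.086 m and y of tablet_mid in the frame of tablet_box between -0.126 and 0.021 m), for 0.05 s.
At the end, for the whole second after the job is handed in: The tablet lies still inside the box near its floor (centre below 60 mm), the flap has closed by itself (under 0.08 rad), and the jar, spray bottle, dish and scoop are within 30 mm of where they stood (height (world z) of tablet_mid below 0.06 m and x of tablet_mid in the frame of tablet_box between -0.13 and 0.086 m and y of tablet_mid in the frame of tablet_box between -0.126 and 0.021 m and value of joint flap below 0.08 rad and linear speed of tablet below 0.03 m/s and distance of each of jar, spray, dish, scoop from where it was at the start of the episode below 0.03 m); the robot touches nothing.
It fails at once if the tablet is lifted (centre more than 20 mm above where it lies on the deck) (height (world z) of tablet_mid above 0.172 m).
It fails at once if the tablet is pushed onto the shut flap (past the slot's edge on deck level with the flap under 0.4 rad) (x of tablet_mid in the frame of tablet_box above 0.002 m and height (world z) of tablet_mid above 0.142 m and value of joint flap below 0.4 rad).
It fails at once if a bystander is knocked away or over (distance of any of jar, spray, dish, scoop from where it was at the start of the episode above 0.03 m or angle between any of jar, spray, dish, scoop's own z axis and vertical above 0.5 rad).
It also fails if it takes over 38 s, if anything falls off the work surface, if the arm or the gripper's body presses on something with over 40 N, if the wrist force passes 120 N, or if a joint passes its speed limit or range.

ROBOT

A 6-joint arm with a two-finger parallel gripper is mounted at the origin on the work surface. World frame = base frame: x ahead of the robot, y to its left, z up, the work surface at z = 0. Lengths are in m, angles in degrees, forces in N, time in s.
With the tool pointing down it reaches from about 0.4 to 0.825 m from the base axis. Payload 7 kg.
Tool frame: the origin (TCP) lies midway between the tips of the shut fingers; the grasp point (between the pads) lies 19 mm behind it; z points along the fingers, y is the line along which they close (so a half turn about z gives the same grasp; the last joint's range is limited). The gripper opens to 88 mm and grips with 3 to 60 N. Pads are 19 mm wide; open, the fingers measure 130 mm over their backs; the gripper's body (78 mm by 193 mm) begins 47 mm behind the grasp point.
Start: joints at [86.007, 20.546, 0.682, 0, -70.136, -16.507], TCP at [0.236, 0.632, 0.227] pointing down, gripper open.
Joint ranges: [-176.03, 176.03], [-82.01, 121.73], [-58.28, 71.71], [-173.87, 95.51], [-174.79, -0.11], [-173.66, 173.66]. Speed limits (degrees/s): [136.94, 136.94, 172.46, 180, 180, 180].

INTERFACE

Orientations are given as [roll, pitch, yaw] about the fixed x, y, z axes, in that order (R = Rz(yaw) Ry(pitch) Rx(roll)).
In Python, from plant import r gives the robot as it stands.
- The arm moves only by the tool drive_tool, never from a script. Its argument "commands" is a list of rows, each an object of numbers: "hand": the closure, from 0 (fully open) to 1 (shut); "tx", "ty", "tz": the shift along the world's x, y, z scaled (see below); "turn": the turn about the world's z scaled (see below). A call has 1 to 10 rows; each row is the pose to reach, as a shift and turn from the pose commanded when the call began; what a row does not reach only later rows make up. The controller multiplies each number of a shift by 0.6 m and each number of a turn by 90 degrees. A row lasts 1/10 s, in which the tool goes at most 50 mm and 8.59 degrees, less where a joint would pass 70% of its speed; a pose out of reach is approached as far as the arm can. A call with a number of a shift or a turn outside -1 to 1 is refused whole. A call with a gripper value outside its range is refused whole. The fingers move at their own pace and stop on an object; "grip_force" is the grip in N (left out, the last holds). Time passes only in rows, so rows that repeat a pose let the fingers close. It gives the time, the measured TCP pose, the force, the opening and the grip force at its end, in the units of the state.
- r.get_state(): the state, without advancing time (a new reading comes with each control period).
- r.capture(name): name is "scene" or "top"; returns a dict with "frame" (480x640x3 uint8, red, green, blue), "fx", "fy", "cx", "cy" (pixels), "D" ([k1, k2, p1, p2, k3] as OpenCV has them; the pictures are not rectified), "world_from_camera" (4x4, takes a point from camera to world coordinates). Camera axes: x right, y down, z forward; pixel columns grow to the right and rows downward; lengths in m; the calibration is good to about 2 mm. A picture is of the moment at which its call begins. There is no depth.
- r.close_job(): hands the job in; it is judged then, once.
Trained networks look in the newest picture that a camera, given by its name, has taken for a name from the list of things; names that differ only in an ending like _2 or _b are one class to them, and where a whole thing is asked for, a point or a joint stands for the part that bears it (a point fixed in the world has none). Each returns a list of dicts, best first, with "score" (0 to 1); they miss things now and then, are a little off and sometimes report something else, mostly with a low value. They report only what shows in the picture. A call takes as long as a camera call. They do not tell look-alikes from the thing itself.
- r.trace(label, camera): "pixels" (480x640 bool, what is visible of it) and "extent" ([left, top, right, bottom] in pixels, round what is visible of it).
The state is a dict: "time_s": time; "joints": joint angles; "qd": joint speeds; "joint_torque": joint torques, N m; "tcp_pos": TCP position; "eef_rot": TCP orientation; "contact_force": force on the tool from outside, world axes, zero at the start; "moment": the same for the moment, N m; "gripper_width": finger opening in m; "gripper_force": force on a finger pad.
Only numpy, scipy, OpenCV 4.12 (cv2) and the standard library are available. Lean on these libraries where they do the work, as an engineer would, in place of code of your own. Each camera call takes 0.05 s, during which the arm holds its last target. There are 200 camera calls.

## Working session

There is one attempt and no reset: what is moved stays moved. The work goes in short steps, Python scripts to look and compute and a tool call to move; the robot and the scene stay as the last step left them, time stands still between calls to the robot, and variables do not carry over. Pictures are saved under pics/ and viewed, at most 10 in all, crops included, and the job is handed in when it is done.

Besides the shell and the picture viewer there is one more tool, called after "Request:" by a JSON object that holds its "api" and its "payload". drive_tool: Moves the arm, as the interface text tells. Its arguments: {"type":"object","properties":{"commands":{"type":"array"},"grip_force":{"type":"number"}},"required":["commands"]}

```bash
mkdir -p pics
python3 - <<'E'
from plant import r
import cv2,numpy as np
for c in("scene","top"):
    d=r.capture(c); cv2.imwrite(f"pics/{c}0.png",d["frame"][:,:,::-1])
    print(c,d["fx"],d["cx"],d["cy"],d["D"],np.round(d["world_from_camera"],3).tolist())
    for n in("tablet_box","fin_mid","flap","tablet_mid","jar","spray","dish","scoop"):
        print(n,[(round(q["score"],2),q["extent"],int(q["pixels"].sum())) for q in r.trace(n,c)])
print(r.get_state())
E
```

```text
scene 470.5210559021909 322.4052756093838 241.70754636275868 [-0.06834566  0.          0.          0.          0.        ] [[-0.501, -0.668, 0.551, 0.126], [-0.865, 0.398, -0.304, 0.355], [-0.016, -0.629, -0.777, 0.776], [0.0, 0.0, 0.0, 1.0]]
tablet_box [(0.93, [306.9, 180.1, 461.3, 340.5], 13574)]
fin_mid [(0.94, [323.6, 190.6, 406.7, 285.1], 3000), (0.6, [406.9, 185.6, 447.5, 231.6], 1161)]
flap [(0.6, [324.3, 191.7, 412.7, 287.3], 2914)]
tablet_mid [(0.97, [388.9, 215.3, 419.3, 245.0], 651), (0.83, [467.6, 305.4, 499.4, 338.2], 564), (0.64, [451.7, 255.7, 466.9, 270.2], 208)]
jar [(0.96, [405.4, 184.8, 446.9, 227.0], 1167)]
spray [(0.82, [288.1, 237.7, 331.3, 328.1], 2475), (0.16, [389.4, 214.2, 419.6, 244.3], 634)]
dish [(0.66, [285.9, 200.0, 322.7, 239.0], 907)]
scoop [(0.71, [246.7, 333.3, 296.1, 415.5], 1976)]
top 461.4471815535985 315.4226019811947 240.84586704224785 [-0.0007453  0.         0.         0.         0.       ] [[-0.002, -0.992, 0.128, 0.453], [-1.0, 0.003, 0.003, 0.102], [-0.003, -0.128, -0.992, 0.902], [0.0, 0.0, 0.0, 1.0]]
tablet_box [(0.9, [313.7, 172.4, 437.2
[... 537 characters left out ...]
3.1], 1660)]
{'time_s': 0.9, 'joints': array([ 8.60060407e+01,  2.05440781e+01,  6.79845416e-01,  6.17924352e-04,
       -7.01357851e+01, -1.65072331e+01]), 'qd': array([-0.00977432,  0.03116662, -0.04600136, -0.02418887, -0.00973247,
       -0.01121793]), 'joint_torque': array([ 2.77958588e-04, -5.82354319e+01,  2.93298787e+01,  7.00259194e+00,
        1.24794533e-02, -2.99163992e-05]), 'tcp_pos': array([0.2364118 , 0.63220377, 0.22657288]), 'eef_rot': array([-1.79999852e+02, -5.62266067e-04, -2.05009825e+01]), 'contact_force': array([-0.44278933, -0.06645566, -0.06575662]), 'moment': array([-0.05110007,  0.03432749, -0.02471554]), 'gripper_force': 0.0, 'gripper_width': 0.08784178190115761}
```

Run:
```python
import cv2
a=cv2.imread("pics/top0.png")[120:380,200:490];cv2.imwrite("pics/topc.png",cv2.resize(a,None,fx=2.3,fy=2.3,interpolation=cv2.INTER_CUBIC))
a=cv2.imread("pics/scene0.png")[160:420,240:510];cv2.imwrite("pics/scenec.png",cv2.resize(a,None,fx=2.3,fy=2.3,interpolation=cv2.INTER_CUBIC))
```

```text
(no output)
```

View pics/topc.png

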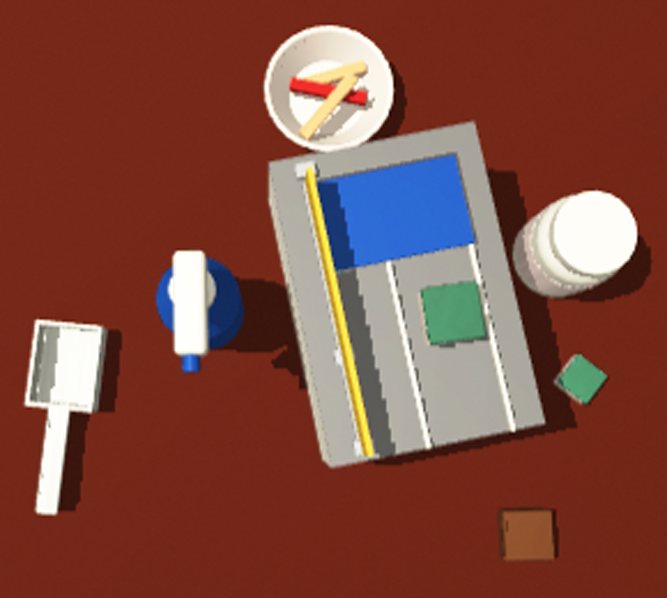

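View pics/scenec.png

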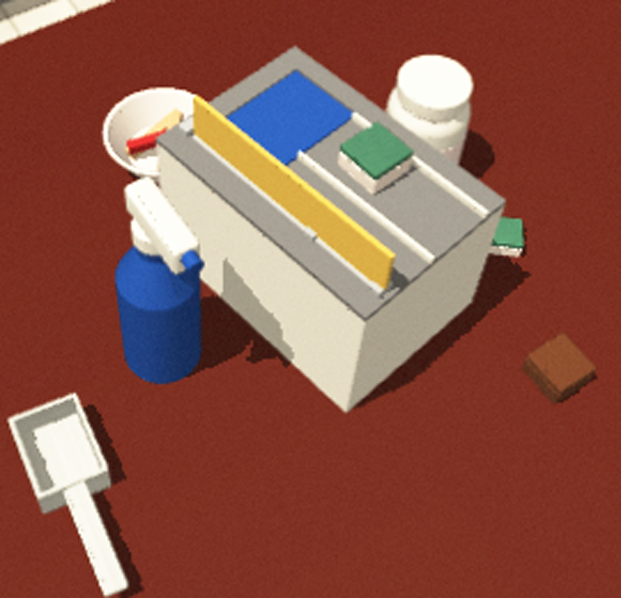

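The top view shows the larger green tablet in the lane at about full-frame (397,256). The smaller green block and the brown block lie off the box, and the flap is shut. I'll fit the box pose next.

```bash
cat > h.py <<'E'
from plant import r
import cv2,numpy as np
from scipy.optimize import least_squares
def proj(P,d):
    T=np.linalg.inv(d["world_from_camera"]);K=np.array([[d["fx"],0,d["cx"]],[0,d["fy"],d["cy"]],[0,0,1]])
    return cv2.projectPoints(np.float64(P).reshape(-1,1,3),cv2.Rodrigues(T[:3,:3])[0],T[:3,3],K,np.array(d["D"]))[0].reshape(-1,2)
def box(p,P):
    P=np.float64(P);c,s=np.cos(p[2]),np.sin(p[2])
    return np.c_[p[0]+c*P[:,0]-s*P[:,1],p[1]+s*P[:,0]+c*P[:,1],P[:,2]]
E
python3 - <<'E'
from h import *
B=[[.09,.025,.14],[.09,-.13,.14],[-.135,-.13,.14],[-.135,.025,.14],[.07,-.112,.14],[0,-.112,.14]]
uv={"top":[[268,162],[475,122],[545,424],[330,467],[456,154],[475,243]],"scene":[[160,140],[295,46],[505,203],[368,318],[297,70],[352,115]]}
off={"top":(200,120),"scene":(240,160)}
D={c:r.capture(c) for c in uv}
U={c:np.array(uv[c])/2.3+off[c] for c in uv}
f=lambda p,cs:np.concatenate([(proj(box(p,B),D[c])-U[c]).ravel() for c in cs])
for cs in(["top"],["scene"],["top","scene"]):
    s=least_squares(f,[.5,0.05,.2],args=(cs,),loss="soft_l1");print(cs,s.x[:2].round(4),np.degrees(s.x[2]).round(2));print(np.abs(s.fun).round(1))
p=s.x;np.save("p.npy",p)
# tablet: green top-face masks
V=[]
for c in uv:
    t=r.trace("tablet_mid",c)[0];hsv=cv2.cvtColor(D[c]["frame"],cv2.COLOR_RGB2HSV)
    m=(cv2.dilate(t["pixels"].astype(np.uint8),np.ones((3,3)))>0)&(hsv[...,0]>60)&(hsv[...,0]<95)&(hsv[...,1]>80)
    (cx,cy),(w,h),a=cv2.minAreaRect(np.argwhere(m)[:,::-1].astype(np.float32))
    yx=np.argwhere(m).mean(0);print(c,yx[::-1],m.sum(),w,h)
    q=least_squares(lambda q:(proj(box(p,[[q[0],q[1],.164]]),D[c])-yx[::-1]).ravel(),[-.03,-.07]).x;print("tablet box xy",q.round(4))
    co=cv2.boxPoints(((cx,cy),(w,h),a))
    print([least_squares(lambda q:(proj(box(p,[[q[0],q[1],.164]]),D[c])-k).ravel(),[-.03,-.07]).x.round(4).tolist() for k in co])
print("targets",box(p,[[-.065,-.05,.22],[0.01,-.05,.22]]).round(4))
E
```

```text
['top'] [0.5535 0.0602] 11.15
[0.  0.1 0.4 0.1 0.5 0.1 0.1 0.  0.1 0.7 0.9 0.8]
['scene'] [0.5502 0.0619] 11.51
[2.2 0.4 0.2 0.3 1.1 0.8 0.4 1.  0.3 0.4 2.9 0. ]
['top', 'scene'] [0.5525 0.0607] 11.28
[0.4 0.7 0.8 0.4 0.6 0.3 0.  0.7 0.3 0.2 0.7 1.2 2.1 1.6 0.  0.6 0.8 1.7
 0.9 0.3 0.1 1.3 2.9 0.9]
top [396.63220339 255.6       ] 590 24.18305206298828 24.74873924255371
tablet box xy [-0.045  -0.0796]
[[-0.0246, -0.0611], [-0.0269, -0.101], [-0.0656, -0.0978], [-0.0633, -0.0581]]
scene [nan nan] 0 0.0 0.0<stdin>:17: RuntimeWarning: Mean of empty slice.
  ret = um.true_divide(
Traceback (most recent call last):
ValueError: Residuals are not finite in the initial point.
```

Request:
{"api": "drive_tool", "payload": {"commands": [{"tz": 0.15,"hand": 0.51,"turn": 0.1},{"tz": 0.15,"hand": 0.51,"turn": 0.2,"tx": 0.19,"ty": -0.5},{"tz": 0.15,"hand": 0.51,"turn": 0.353,"tx": 0.19,"ty": -0.5},{"tz": 0.15,"hand": 0.51,"turn": 0.353,"tx": 0.19,"ty": -0.5},{"tz": 0.15,"hand": 0.51,"turn": 0.353,"tx": 0.19,"ty": -0.5},{"tz": 0.15,"hand": 0.51,"turn": 0.353,"tx": 0.19,"ty": -0.5},{"tz": 0.15,"hand": 0.51,"turn": 0.353,"tx": 0.19,"ty": -0.5},{"tz": 0.15,"hand": 0.51,"turn": 0.353,"tx": 0.19,"ty": -0.5},{"tz": 0.15,"hand": 0.51,"turn": 0.353,"tx": 0.19,"ty": -0.5},{"tz": 0.15,"hand": 0.51,"turn": 0.353,"tx": 0.19,"ty": -0.5}]}}

```text
invalid input
```

Request:
{"api": "drive_tool", "payload": {"commands": [{"hand": 0.51,"tx": 0,"ty": 0,"tz": 0.15,"turn": 0.1},{"hand": 0.51,"tx": 0.19,"ty": -0.5,"tz": 0.15,"turn": 0.2},{"hand": 0.51,"tx": 0.19,"ty": -0.5,"tz": 0.15,"turn": 0.353},{"hand": 0.51,"tx": 0.19,"ty": -0.5,"tz": 0.15,"turn": 0.353},{"hand": 0.51,"tx": 0.19,"ty": -0.5,"tz": 0.15,"turn": 0.353},{"hand": 0.51,"tx": 0.19,"ty": -0.5,"tz": 0.15,"turn": 0.353},{"hand": 0.51,"tx": 0.19,"ty": -0.5,"tz": 0.15,"turn": 0.353},{"hand": 0.51,"tx": 0.19,"ty": -0.5,"tz": 0.15,"turn": 0.353},{"hand": 0.51,"tx": 0.19,"ty": -0.5,"tz": 0.15,"turn": 0.353},{"hand": 0.51,"tx": 0.19,"ty": -0.5,"tz": 0.15,"turn": 0.353}], "grip_force": 20}}

```text
time_s: 2.1
tcp_pos: [0.3506, 0.332, 0.317]
eef_rot: [-179.9, -0.0, 11.2]
contact_force: [-0.8, -0.4, -0.3]
gripper_width: 0.0432
gripper_force: 0.0
```

Request:
{"api": "drive_tool", "payload": {"commands": [{"hand": 0.51,"tx": 0.197,"ty": -0.5,"tz": 0,"turn": 0},{"hand": 0.51,"tx": 0.197,"ty": -0.5,"tz": 0,"turn": 0},{"hand": 0.51,"tx": 0.197,"ty": -0.5,"tz": 0,"turn": 0},{"hand": 0.51,"tx": 0.197,"ty": -0.5,"tz": 0,"turn": 0},{"hand": 0.51,"tx": 0.197,"ty": -0.5,"tz": 0,"turn": 0},{"hand": 0.51,"tx": 0.197,"ty": -0.5,"tz": 0,"turn": 0},{"hand": 0.51,"tx": 0.197,"ty": -0.5,"tz": 0,"turn": 0},{"hand": 0.51,"tx": 0.197,"ty": -0.5,"tz": -0.12,"turn": 0},{"hand": 0.51,"tx": 0.197,"ty": -0.5,"tz": -0.12,"turn": 0},{"hand": 0.51,"tx": 0.197,"ty": -0.5,"tz": -0.15,"turn": 0}], "grip_force": 20}}

```text
time_s: 3.1
tcp_pos: [0.4682, 0.0325, 0.2242]
eef_rot: [180.0, 0.2, 11.3]
contact_force: [-0.7, 0.4, 0.0]
gripper_width: 0.0431
gripper_force: 0.0
```

Run:
```python
from h import *
print({k:np.round(v,4) for k,v in r.get_state().items() if k in("time_s","tcp_pos","eef_rot","gripper_width")})
p=np.array([.5528,.0605,np.radians(11.25)])
o=[]
for c in("top","scene"):
    d=r.capture(c);im=d["frame"][:,:,::-1].copy()
    for q in proj(box(p,[[-.135,-.13,.14],[.09,-.13,.14],[.09,.025,.14],[-.135,.025,.14],[-.045,-.0796,.164],[-.13,0,.185],[.07,0,.185]]),d):cv2.circle(im,tuple(int(round(v)) for v in q),1,(255,0,255),-1)
    o.append(cv2.resize(im[150:350,280:480],None,fx=2,fy=2,interpolation=2))
cv2.imwrite("pics/b.png",np.hstack(o))
```

```text
{'time_s': np.float64(3.1), 'tcp_pos': array([0.4682, 0.0325, 0.2242]), 'eef_rot': array([1.799745e+02, 1.662000e-01, 1.127130e+01]), 'gripper_width': np.float64(0.0431)}
```

View pics/b.png

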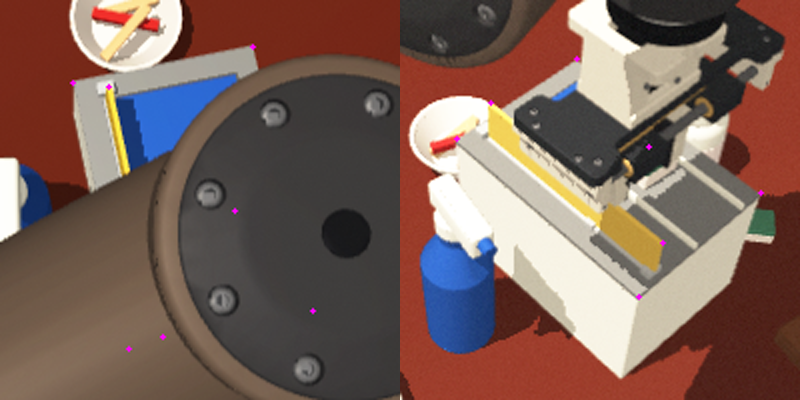

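The overlay matches the box edges and the fin, and the gripper straddles the fin. I'll descend next.

Request:
{"api": "drive_tool", "payload": {"commands": [{"hand": 0.51,"tx": 0,"ty": 0,"tz": -0.03,"turn": 0},{"hand": 0.51,"tx": 0,"ty": 0,"tz": -0.06,"turn": 0},{"hand": 0.51,"tx": 0,"ty": 0,"tz": -0.09,"turn": 0},{"hand": 0.51,"tx": 0,"ty": 0,"tz": -0.121,"turn": 0},{"hand": 0.51,"tx": 0,"ty": 0,"tz": -0.121,"turn": 0}], "grip_force": 20}}

```text
time_s: 3.7
tcp_pos: [0.468, 0.0326, 0.1527]
eef_rot: [180.0, 0.2, 11.3]
contact_force: [-0.3, 0.1, 0.5]
gripper_width: 0.0431
gripper_force: 0.0
```

Run:
```python
from h import *
d=r.capture("scene");im=d["frame"][:,:,::-1].copy()
cv2.imwrite("pics/c.png",cv2.resize(im[160:350,280:480],None,fx=3,fy=3,interpolation=2))
```

```text
(no output)
```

View pics/c.png

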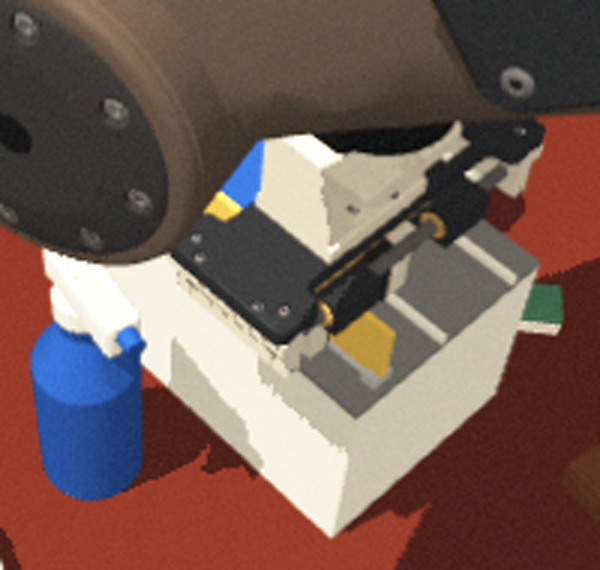

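Request:
{"api": "drive_tool", "payload": {"commands": [{"hand": 0.51,"tx": 0.003,"ty": -0.015,"tz": 0,"turn": 0},{"hand": 0.51,"tx": 0.006,"ty": -0.03,"tz": 0,"turn": 0},{"hand": 0.51,"tx": 0.009,"ty": -0.045,"tz": 0,"turn": 0},{"hand": 0.51,"tx": 0.012,"ty": -0.061,"tz": 0,"turn": 0},{"hand": 0.51,"tx": 0.012,"ty": -0.061,"tz": 0,"turn": 0},{"hand": 0.51,"tx": 0.012,"ty": -0.061,"tz": 0,"turn": 0},{"hand": 0.51,"tx": 0.012,"ty": -0.061,"tz": 0,"turn": 0}], "grip_force": 20}}

```text
time_s: 4.45
tcp_pos: [0.4772, -0.0044, 0.1554]
eef_rot: [180.0, -0.2, 11.3]
contact_force: [2.0, -0.0, 4.8]
gripper_width: 0.0424
gripper_force: 2.4
```

Run:
```python
from h import *
o=[]
for c in("top","scene"):
    d=r.capture(c);im=d["frame"][:,:,::-1].copy()
    o.append(cv2.resize(im[150:350,280:480],None,fx=2,fy=2,interpolation=2))
cv2.imwrite("pics/d.png",np.hstack(o))
```

```text
(no output)
```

View pics/d.png

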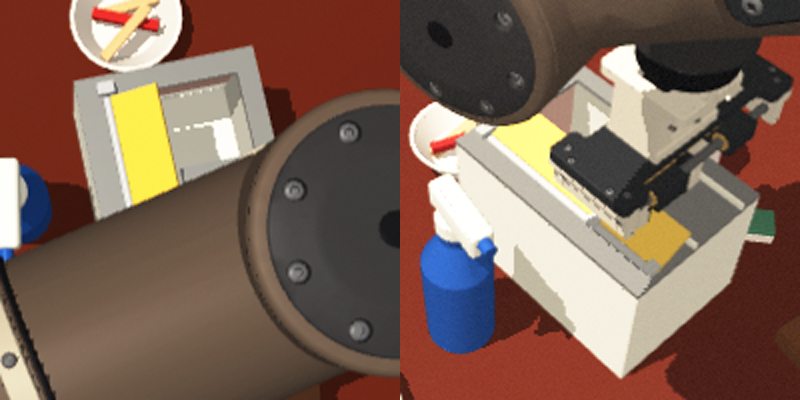

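The fin is leaning far over and the blue flap is fully down, so the slot is open. Now I'll push along the lane.

Request:
{"api": "drive_tool", "payload": {"commands": [{"hand": 0.51,"tx": 0.012,"ty": 0.0024,"tz": 0,"turn": 0},{"hand": 0.51,"tx": 0.024,"ty": 0.0048,"tz": 0,"turn": 0},{"hand": 0.51,"tx": 0.036,"ty": 0.0072,"tz": 0,"turn": 0},{"hand": 0.51,"tx": 0.048,"ty": 0.0095,"tz": 0,"turn": 0},{"hand": 0.51,"tx": 0.06,"ty": 0.012,"tz": 0,"turn": 0},{"hand": 0.51,"tx": 0.072,"ty": 0.0143,"tz": 0,"turn": 0},{"hand": 0.51,"tx": 0.084,"ty": 0.0167,"tz": 0,"turn": 0},{"hand": 0.51,"tx": 0.096,"ty": 0.019,"tz": 0,"turn": 0},{"hand": 0.51,"tx": 0.108,"ty": 0.0215,"tz": 0,"turn": 0},{"hand": 0.51,"tx": 0.12,"ty": 0.024,"tz": 0,"turn": 0}], "grip_force": 20}}

```text
time_s: 5.55
tcp_pos: [0.5477, 0.01, 0.1537]
eef_rot: [180.0, 0.1, 11.3]
contact_force: [-5.0, 0.9, 4.1]
gripper_width: 0.0431
gripper_force: 2.4
```

Request:
{"api": "drive_tool", "payload": {"commands": [{"hand": 0.51,"tx": 0.012,"ty": 0.0024,"tz": 0,"turn": 0},{"hand": 0.51,"tx": 0.024,"ty": 0.0048,"tz": 0,"turn": 0},{"hand": 0.51,"tx": 0.032,"ty": 0.0064,"tz": 0,"turn": 0},{"hand": 0.51,"tx": 0.032,"ty": 0.0064,"tz": 0,"turn": 0},{"hand": 0.51,"tx": 0.032,"ty": 0.0064,"tz": 0,"turn": 0},{"hand": 0.51,"tx": 0.032,"ty": 0.0064,"tz": 0,"turn": 0},{"hand": 0.51,"tx": 0.032,"ty": 0.0064,"tz": 0,"turn": 0}], "grip_force": 20}}

```text
time_s: 6.25
tcp_pos: [0.5678, 0.0143, 0.1545]
eef_rot: [-180.0, -0.1, 11.3]
contact_force: [1.4, 3.8, 3.9]
gripper_width: 0.0426
gripper_force: 2.4
```

Run:
```python
from h import *
o=[]
for c in("top","scene"):
    d=r.capture(c);im=d["frame"][:,:,::-1].copy()
    print([(round(q["score"],2),q["extent"]) for q in r.trace("tablet_mid",c)])
    o.append(cv2.resize(im[150:350,280:480],None,fx=2,fy=2,interpolation=2))
cv2.imwrite("pics/e.png",np.hstack(o))
```

```text
[(0.87, [442.1, 275.2, 461.4, 294.4]), (0.8, [415.3, 342.3, 441.6, 364.3])]
[(0.68, [453.0, 253.4, 470.4, 270.0]), (0.65, [470.8, 305.9, 496.9, 335.4])]
```

View pics/e.png

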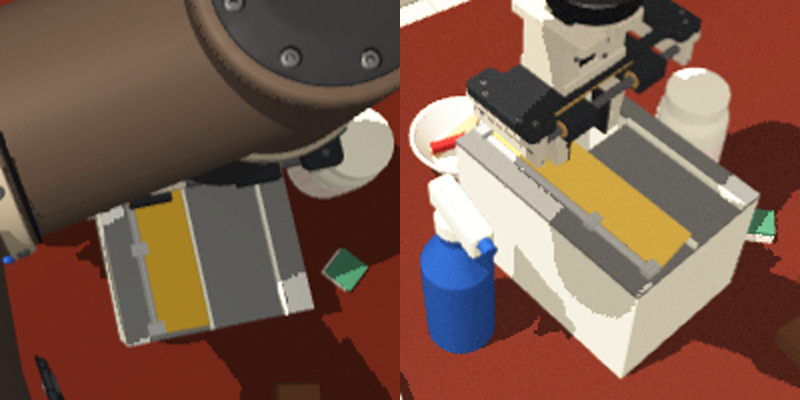

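The lane is clear and the fin is still held over, but the arm hides the slot. I'll slide back along the fin with the flap still open and look into the slot.

Request:
{"api": "drive_tool", "payload": {"commands": [{"hand": 0.51,"tx": -0.03,"ty": -0.006,"tz": 0,"turn": 0},{"hand": 0.51,"tx": -0.06,"ty": -0.012,"tz": 0,"turn": 0},{"hand": 0.51,"tx": -0.09,"ty": -0.018,"tz": 0,"turn": 0},{"hand": 0.51,"tx": -0.12,"ty": -0.024,"tz": 0,"turn": 0},{"hand": 0.51,"tx": -0.15,"ty": -0.03,"tz": 0,"turn": 0},{"hand": 0.51,"tx": -0.17,"ty": -0.034,"tz": 0,"turn": 0},{"hand": 0.51,"tx": -0.17,"ty": -0.034,"tz": 0,"turn": 0}], "grip_force": 20}}

```text
time_s: 7.15
tcp_pos: [0.4639, -0.0069, 0.1544]
eef_rot: [-180.0, -0.0, 11.3]
contact_force: [-1.9, 1.2, 3.9]
gripper_width: 0.043
gripper_force: 2.5
```

Run:
```python
from h import *
o=[]
for c in("top","scene"):
    d=r.capture(c);im=d["frame"][:,:,::-1].copy()
    print([(round(q["score"],2),q["extent"]) for q in r.trace("tablet_mid",c)])
    o.append(cv2.resize(im[150:350,280:480],None,fx=2,fy=2,interpolation=2))
cv2.imwrite("pics/f.png",np.hstack(o))
```

```text
[(0.82, [367.7, 212.8, 384.0, 235.1])]
[(0.77, [469.9, 304.1, 499.1, 336.6]), (0.52, [453.6, 255.7, 466.2, 271.9])]
```

View pics/f.png

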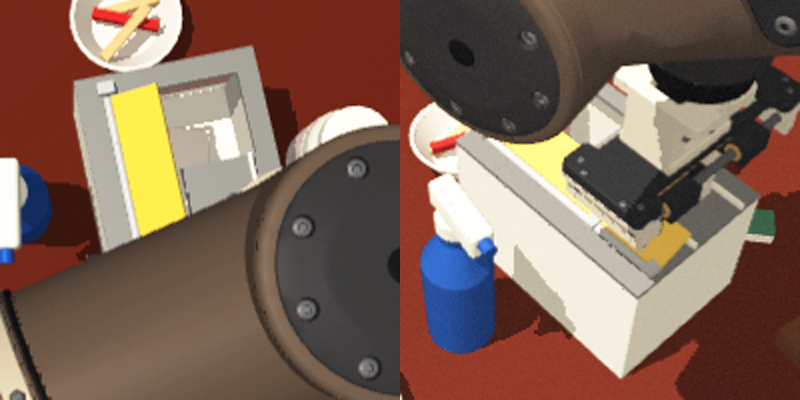

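The tablet lies white side up deep in the box, at about (375,223) in the full top frame. I'll release the fin and retreat.

Request:
{"api": "drive_tool", "payload": {"commands": [{"hand": 0.51,"tx": -0.003,"ty": 0.015,"tz": 0,"turn": 0},{"hand": 0.51,"tx": -0.006,"ty": 0.03,"tz": 0,"turn": 0},{"hand": 0.51,"tx": -0.009,"ty": 0.045,"tz": 0,"turn": 0},{"hand": 0.51,"tx": -0.012,"ty": 0.061,"tz": 0,"turn": 0},{"hand": 0.51,"tx": -0.012,"ty": 0.061,"tz": 0,"turn": 0},{"hand": 0.51,"tx": -0.012,"ty": 0.061,"tz": 0.05,"turn": 0},{"hand": 0.51,"tx": -0.012,"ty": 0.061,"tz": 0.1,"turn": 0},{"hand": 0.51,"tx": -0.012,"ty": 0.061,"tz": 0.17,"turn": 0},{"hand": 0.51,"tx": -0.012,"ty": 0.061,"tz": 0.25,"turn": 0},{"hand": 0.51,"tx": -0.012,"ty": 0.061,"tz": 0.25,"turn": 0}], "grip_force": 20}}

```text
time_s: 8.35
tcp_pos: [0.4605, 0.0301, 0.3099]
eef_rot: [180.0, -0.5, 11.3]
contact_force: [0.6, 0.4, -0.5]
gripper_width: 0.0431
gripper_force: 0.0
```

Request:
{"api": "drive_tool", "payload": {"commands": [{"hand": 0.51,"tx": -0.1,"ty": 0.5,"tz": 0.05,"turn": 0},{"hand": 0.51,"tx": -0.1,"ty": 0.5,"tz": 0.05,"turn": 0},{"hand": 0.51,"tx": -0.1,"ty": 0.5,"tz": 0.05,"turn": 0},{"hand": 0.51,"tx": -0.1,"ty": 0.5,"tz": 0.05,"turn": 0},{"hand": 0.51,"tx": -0.1,"ty": 0.5,"tz": 0.05,"turn": 0},{"hand": 0.51,"tx": -0.1,"ty": 0.5,"tz": 0.05,"turn": 0},{"hand": 0.51,"tx": -0.1,"ty": 0.5,"tz": 0.05,"turn": 0},{"hand": 0.51,"tx": -0.1,"ty": 0.5,"tz": 0.05,"turn": 0},{"hand": 0.51,"tx": -0.1,"ty": 0.5,"tz": 0.05,"turn": 0}], "grip_force": 20}}

```text
time_s: 9.25
tcp_pos: [0.3978, 0.3292, 0.3332]
eef_rot: [179.9, 0.1, 11.3]
contact_force: [0.8, 0.3, 0.6]
gripper_width: 0.0429
gripper_force: 0.0
```

Run:
```python
from h import *
o=[]
for c in("top","scene"):
    d=r.capture(c);im=d["frame"][:,:,::-1].copy()
    o.append(cv2.resize(im[130:430,200:480],None,fx=1.4,fy=1.4,interpolation=2))
cv2.imwrite("pics/g.png",np.hstack(o))
```

```text
(no output)
```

View pics/g.png

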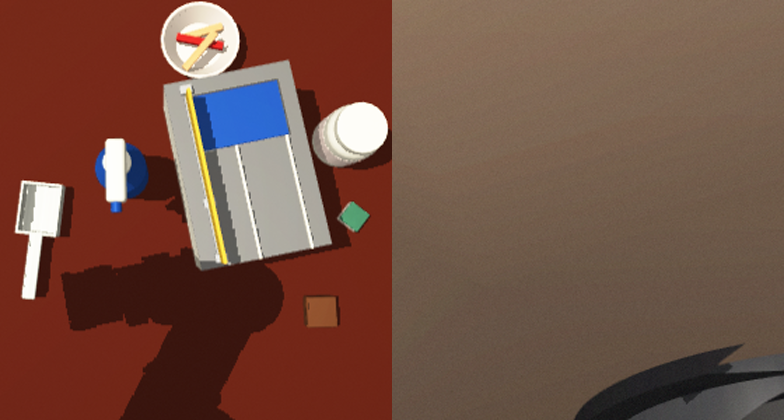

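The top view shows the flap shut, the lane empty, the bystanders where they stood, and the hand clear. The arm fills the scene view. I'll hand the job in.

```bash
python3 -c "
from plant import r
print(r.close_job())"
```

```text
the job is handed in; nothing more can be done
None
```

The job is handed in at about 9 s: the tablet dropped through the open slot and was seen lying in the box, the flap closed by itself, the bystanders look unmoved in the top view, and the hand is clear; no verdict was returned.

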